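Two-key release of a steel rod

TASK

Push the sliding guard on the release rack fully back so that the two round keys are uncovered. Then press both keys together, one fingertip on each and never one alone, so that the steel rod rolls out into the tray; keep both fully down for two seconds after it has come to rest, then let both come up and move clear. Do not touch the rod, and leave the guard open and the things standing around undisturbed.

Things in the scene. Friction and masses are not known exactly. Their poses are not given: they have to be found in the camera images.
- rack: Grey release rack fixed on the cart, 225 x 130 mm. Origin on the surface; x along its length, y across, z up. Along x: key housing -110 to -8 mm, top 45 mm high, between two guide rails (inner faces y = +-56 mm, 62 mm high); ramp -8 to 58 mm falling to +x; catch tray 58 to 110 mm, end wall 40 mm high. Cheeks 45 mm high beside ramp and tray. Keys at x = -30, y = -30 and +30 mm.
- guard (a joint): Sliding aluminium guard plate over the keys, 42 mm along the rack's x, 133 mm wide, top 67 mm above the surface. 0 = shut over the keys, 0.055 m = fully back; it slides along the rack's -x. About 2 N of friction; it stays where it is left. A lip to push against stands on its +x edge.
- guard_lip (a point): Middle of the top edge of the guard's upright lip, on its +x face, 88 mm above the surface. The lip is 104 mm wide across the rack, 3 mm thick, from 67 to 88 mm high. Moves with the guard; beyond it (+x) nothing on the rack is higher than 52 mm.
- key_near (a joint): Travel of the round key at the rack's y = -30 mm (the one nearer the robot): 0 = up, 0.012 m = fully down. Spring: 1.6 N to start, 4 N when fully down, where it meets a hard stop; it comes up by itself.
- key_far (a joint): Travel of the equal round key at the rack's y = +30 mm (the one further from the robot): 0 = up, 0.012 m = fully down. Spring: 1.6 N to start, 4 N when fully down, hard stop there; it comes up by itself.
- key_near_top (a point): Centre of the flat top of the near key, a black disc 29 mm across, 60 mm above the surface when up, 48 mm when fully down. The keys' centres are 60 mm apart along the rack's y.
- key_far_top (a point): Centre of the flat top of the far key, same size and heights as the near one.
- rod: Loose plain steel rod, 20 mm diameter, 110 mm long, about 0.18 kg, waiting across the ramp (its y axis, its length, along the rack's y), top 50 mm above the surface. Origin: its middle. Two steel stops hold it, one joined to each key; a stop sinks below the ramp only when its key is fully down, and one stop alone still holds the rod.
- tray (a point): Point in the middle of the tray's rubber floor, near its end wall; the rod comes to rest over it, its middle at about x = +100 mm in the rack's frame.
- spring: Loose steel coil spring standing upright, 47 mm across, 52 mm high. Bystander. Origin: centre of its underside.
- piston: Loose white piston disc with a black band, 44 mm across, 14 mm high. Bystander. Origin: centre of its underside.
- tin: Loose closed round grey tin, 62 mm across, 32 mm high. Bystander. Origin: centre of its underside.

How it is judged (in metres and radians):
On the way, in this order (a step that is already met when the one before it is completed fails the run):
1. the guard is pushed fully back (value of joint guard above 0.05 m), for 0.2 s.
2. both keys are held down with the rod lying still in the tray (value of joint each of key_near, key_far above 0.0095 m and x of rod in the frame of rack between 0.075 and 0.112 m and z of rod in the frame of rack below 0.032 m and y of rod in the frame of rack between -0.02 and 0.02 m and linear speed of rod below 0.02 m/s), for 1 s.
At the end, for the whole second after the job is handed in: The rod lies still (under 0.02 m/s) in the tray, its middle 75 to 112 mm along the rack's x, within 20 mm of its centre line, below 32 mm; both keys are up (within 2 mm) and the guard still back (45 mm or more) (value of joint guard above 0.045 m and value of joint each of key_near, key_far below 0.002 m and x of rod in the frame of rack between 0.075 and 0.112 m and z of rod in the frame of rack below 0.032 m and y of rod in the frame of rack between -0.02 and 0.02 m and linear speed of rod below 0.02 m/s); the robot touches nothing.
It fails at once if one key is pressed alone (over 8 mm while the other is less than 2 mm down) ((value of joint key_near above 0.008 m and value of joint key_far below 0.002 m) or (value of joint key_far above 0.008 m and value of joint key_near below 0.002 m)).
It fails at once if the robot touches the rod (contact force between any of the fingers, the arm and rod above 0.5 N).
It fails at once if the rod is lifted out of the rack (z of rod in the frame of rack above 0.06 m).
It fails at once if a bystander is moved by more than 15 mm or lifted (distance of any of spring, piston, tin from where it was at the start of the episode above 0.015 m).
It also fails if it takes over 45 s, if anything falls off the work surface, if the arm or the gripper's body presses on something with over 40 N, if the wrist force passes 120 N, or if a joint passes its speed limit or range.

ROBOT

A 6-joint arm with a two-finger parallel gripper is mounted at the origin on a cart in front of the work surface, level with it; the furniture and walls round the work are solid. World frame = base frame: x ahead of the robot, y to its left, z up, the work surface at z = 0. Lengths are in m, angles in degrees, forces in N, time in s.
With the tool pointing down it reaches from about 0.4 to 0.825 m from the base axis. Payload 7 kg.
Tool frame: the origin (TCP) lies between the finger pads; the fingertips stand ctrl.nose_length ahead of it and the grasp point (between the pads) lies 2 mm behind it (ctrl.nose_length is the distance from the TCP to the fingertips, in m); z points along the fingers, y is the line along which they close (so a half turn about z gives the same grasp; the last joint's range is limited). The gripper opens to 88 mm and grips with 3 to 60 N. Pads are 19 mm wide; open, the fingers measure 130 mm over their backs; the gripper's body (78 mm by 193 mm) begins 47 mm behind the grasp point.
Start: joints at [88.127, 20.546, 0.682, 0, -70.136, -16.507], TCP at [0.213, 0.641, 0.244] pointing down, gripper open.
Joint ranges: [-176.03, 176.03], [-82.01, 121.73], [-58.28, 71.71], [-173.87, 95.51], [-174.79, -0.11], [-173.66, 173.66]. Speed limits (degrees/s): [136.94, 136.94, 172.46, 180, 180, 180].

INTERFACE

Orientations are given as [roll, pitch, yaw] about the fixed x, y, z axes, in that order (R = Rz(yaw) Ry(pitch) Rx(roll)).
In Python, from plant import ctrl gives the robot as it stands.
- The arm moves only by the tool apply_moves, never from a script. Its argument "commands" is a list of rows, each a list of 3 entries, a list of its own where there are three numbers: the shift along the world's x, y, z in cm, then the turn about the world's z in rad, then the closure, from 0 (fully open) to 1 (shut). In form: [[[x, y, z], turn, jaw], ...]. A call has 1 to 20 rows; each row is the pose to reach, as a shift and turn from the pose commanded when the call began; what a row does not reach only later rows make up. A row lasts 1/12 s, in which the tool goes at most 41.7 mm and 7.16 degrees, less where a joint would pass 70% of its speed; a pose out of reach is approached as far as the arm can. A call with a gripper value outside its range is refused whole. The fingers move at their own pace and stop on an object; the grip force is fixed at half the most. Time passes only in rows, so rows that repeat a pose let the fingers close. It gives the time, the measured TCP pose, the force, the opening and the grip force at its end, in the units of the state.
- ctrl.get_obs(): the state, without advancing time (a new reading comes with each control period).
- ctrl.snapshot(name): name is "scene" or "top" or "wrist"; returns a dict with "img" (384x512x3 uint8, red, green, blue), "fx", "fy", "cx", "cy" (pixels), "dist_coeffs" ([k1, k2, p1, p2, k3] as OpenCV has them; the pictures are not rectified), "T" (4x4, takes a point from camera to world coordinates). Camera axes: x right, y up, looking along -z (the intrinsics and any distortion apply to the point x, -y, -z); pixel columns grow to the right and rows downward; lengths in m; the calibration is good to about 2 mm. A picture is of the moment at which its call begins. There is no depth.
- ctrl.close_job(): hands the job in; it is judged then, once.
Trained networks look in a picture, given as the dict that the camera call returned (one of the last four; its "shot" number tells which), for a name from the list of things; names that differ only in an ending like _2 or _b are one class to them, and where a whole thing is asked for, a point or a joint stands for the part that bears it (a point fixed in the world has none). Each returns a list of dicts, best first, with "score" (0 to 1); they miss things now and then, are a little off and sometimes report something else, mostly with a low value. They report only what shows in the picture. A call takes as long as a camera call.
- ctrl.search_frame(picture, target): "at" ([column, row] in pixels, amid what is visible of it).
- ctrl.spot_point(picture, target): "at" ([column, row] in pixels: a listed point, or the origin of a listed thing).
The state is a dict: "clock": time; "joint_pos": joint angles; "qvel": joint speeds; "tau": joint torques, N m; "tool_pos": TCP position; "orientation": TCP orientation; "force": force on the tool from outside, world axes, zero at the start; "moment": the same for the moment, N m; "opening": finger opening in m; "gripper_force": force on a finger pad.
Only numpy, scipy, OpenCV 4.12 (cv2) and the standard library are available. Lean on these libraries where they do the work, as an engineer would, in place of code of your own. Each camera call takes 0.05 s, during which the arm holds its last target. There are 200 camera calls.

## Working session

There is one attempt and no reset: what is moved stays moved. The work goes in short steps, Python scripts to look and compute and a tool call to move; the robot and the scene stay as the last step left them, time stands still between calls to the robot, and variables do not carry over. Pictures are saved under pics/ and viewed, at most 10 in all, crops included, and the job is handed in when it is done.

Besides the shell and the picture viewer there is one more tool, called after ">>>" in YAML: its name, and indented under it one key for each argument. apply_moves: Moves the arm, as the interface text tells. Its arguments: {"type":"object","properties":{"commands":{"type":"array"}},"required":["commands"]}

```bash
mkdir -p pics
cat > h.py <<'E'
import numpy as np, cv2
from plant import ctrl
def ray(s,px):
    K=np.array([[s["fx"],0,s["cx"]],[0,s["fy"],s["cy"]],[0,0,1]],float)
    u=cv2.undistortPoints(np.array([[px]],float),K,np.array(s["dist_coeffs"],float))[0,0]
    T=np.array(s["T"]); d=T[:3,:3]@np.array([u[0],-u[1],-1]); return T[:3,3],d/np.linalg.norm(d)
def atz(s,px,z):
    o,d=ray(s,px); return o+d*(z-o[2])/d[2]
def tri(rs):
    A=sum(np.eye(3)-np.outer(d,d) for o,d in rs); b=sum((np.eye(3)-np.outer(d,d))@o for o,d in rs)
    return np.linalg.solve(A,b)
def save(s,n): cv2.imwrite("pics/"+n,s["img"][:,:,::-1])
E
cat > a.py <<'E'
from h import *
o=ctrl.get_obs(); print(o["tool_pos"],o["orientation"],o["opening"],ctrl.nose_length,o["clock"])
S={n:ctrl.snapshot(n) for n in("scene","top","wrist")}
for n in S: save(S[n],"0"+n+".png")
H=dict(rack=0,guard_lip=.088,key_near_top=.06,key_far_top=.06,rod=.04,tray=.02,spring=0,piston=0,tin=0)
for t in H:
    rs=[]
    for n,s in S.items():
        for r in ctrl.spot_point(s,t)[:1]:
            print(t,n,np.round(r["at"]),round(r["score"],2),np.round(atz(s,r["at"],H[t]),3))
            if r["score"]>.4: rs.append(ray(s,r["at"]))
    if len(rs)>1: print("   tri",np.round(tri(rs),3))
cv2.imwrite("pics/0.png",cv2.resize(np.vstack([np.hstack([S["scene"]["img"],S["top"]["img"]]),np.hstack([S["wrist"]["img"],S["wrist"]["img"]*0])])[:,:,::-1],(800,600)))
E
python3 a.py
```

```text
[0.21273131 0.64010387 0.24261567] [ 1.79903312e+02 -1.03801825e-02 -1.83856878e+01] 0.08753742527376183 0.017 0.0
rack scene [259. 211.] 0.61 [0.552 0.006 0.   ]
rack top [265. 181.] 0.93 [0.535 0.01  0.   ]
   tri [0.54  0.013 0.01 ]
guard_lip scene [258. 184.] 0.63 [0.545 0.024 0.088]
guard_lip top [261. 179.] 0.59 [0.535 0.02  0.088]
   tri [0.54  0.022 0.089]
key_near_top scene [266. 204.] 0.55 [0.514 0.038 0.06 ]
key_far_top scene [246. 198.] 0.48 [0.558 0.046 0.06 ]
rod top [270. 172.] 0.58 [ 0.554 -0.001  0.04 ]
tray scene [282. 189.] 0.89 [ 0.538 -0.068  0.02 ]
tray top [306. 174.] 0.62 [ 0.553 -0.088  0.02 ]
   tri [ 0.553 -0.092 -0.001]
spring scene [312. 180.] 0.97 [ 0.508 -0.164  0.   ]
spring top [342. 192.] 0.7 [ 0.509 -0.178  0.   ]
   tri [ 0.512 -0.179 -0.011]
piston scene [232. 269.] 0.84 [0.501 0.177 0.   ]
piston top [203. 195.] 0.52 [0.502 0.162 0.   ]
   tri [ 0.505  0.166 -0.013]
tin scene [277. 167.] 0.59 [ 0.607 -0.162  0.   ]
tin top [331. 153.] 0.78 [ 0.605 -0.152  0.   ]
   tri [ 0.603 -0.151  0.008]
```

View pics/0.png

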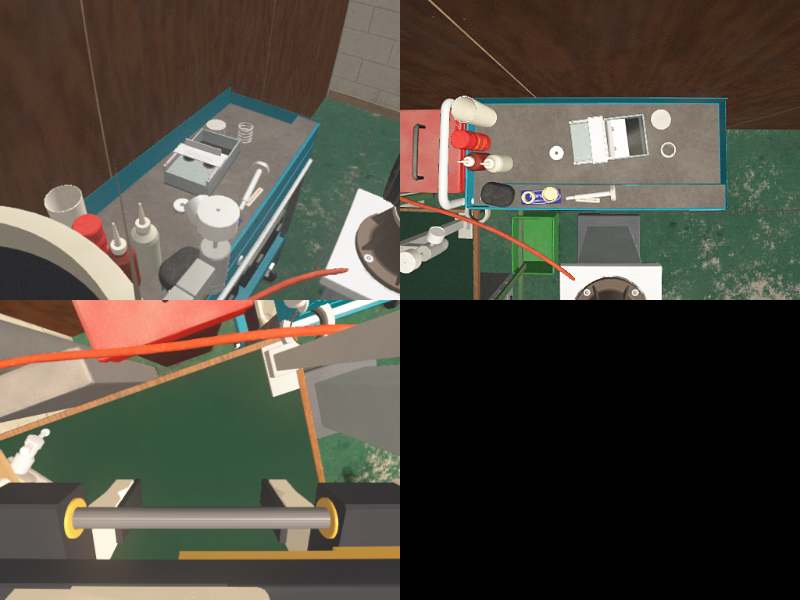

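The overview shows the rack at about (265,181) in the top view. Its +x runs to image right (world −y), tilted about 8°. The guard is shut, tall bottles stand to the left around (122,209), and the bystanders are clear of the rack. I'll go up first, then across high.

>>> apply_moves:
  commands:
    - [[0,0,4],0,0.55]
    - [[0,0,8],0,0.55]
    - [[0,0,12],0,0.55]
    - [[0,0,16],0,0.55]
    - [[2,-4,16],-0.1,0.55]
    - [[4,-8,16],-0.2,0.55]
    - [[6,-12,16],-0.3,0.55]
    - [[8,-16,16],-0.4,0.55]
    - [[9,-20,16],-0.5,0.55]
    - [[10,-24,16],-0.6,0.55]
    - [[12,-28,16],-0.7,0.55]
    - [[14,-31,16],-0.8,0.55]
    - [[16,-34,16],-0.9,0.55]
    - [[18,-37,16],-1.0,0.55]
    - [[20,-40,16],-1.1,0.55]
    - [[22,-43,16],-1.1,0.55]
    - [[24,-46,16],-1.1,0.55]
    - [[26,-49,16],-1.1,0.55]
    - [[28,-52,16],-1.1,0.55]
    - [[28,-52,16],-1.1,0.55]

```text
clock: 3.17
tool_pos: [0.4949, 0.1163, 0.4034]
orientation: [180.0, -0.1, -81.6]
force: [-1.5, 0.7, 0.1]
opening: 0.0393
gripper_force: 0.0
```

```bash
cat > b.py <<'E'
from h import *
import sys
k=sys.argv[1]
o=ctrl.get_obs(); print(o["tool_pos"],o["orientation"],o["opening"],o["force"],o["clock"])
S={n:ctrl.snapshot(n) for n in("wrist","top")}
s=S["wrist"]; print("cam",np.round(np.array(s["T"]),3).tolist())
save(s,k+"w.png")
H=dict(rack=0,guard_lip=.088,guard=.06,key_near_top=.06,key_far_top=.06,rod=.04,tray=.02,spring=0,piston=0,tin=0)
for t in H:
    for n,s in S.items():
        for r in ctrl.spot_point(s,t)[:1]:
            print(t,n,np.round(r["at"]),round(r["score"],2),np.round(atz(s,r["at"],H[t]),4))
E
python3 b.py 1
```

```text
[0.49487832 0.11626245 0.4033567 ] [ 1.79980466e+02 -7.93639245e-02 -8.16486106e+01] 0.039303345029846455 [-1.46843686  0.69036633  0.09213936] 3.1667
cam [[-0.989, 0.14, 0.041, 0.507], [-0.146, -0.948, -0.284, 0.04], [-0.0, -0.287, 0.958, 0.546], [0.0, 0.0, 0.0, 1.0]]
rack wrist [238.  79.] 0.81 [0.5457 0.0068 0.    ]
rack top [269. 180.] 0.77 [0.5396 0.0012 0.    ]
guard_lip wrist [232.  84.] 0.91 [0.547  0.0187 0.088 ]
guard_lip top [262. 177.] 0.59 [0.5393 0.0179 0.088 ]Traceback (most recent call last):
  File "b.py", line 11, in <module>
    for r in ctrl.spot_point(s,t)[:1]:
             ~~~~~~~~~~~~~~~^^^^^
ValueError: it knows: guard_lip, key_far_top, key_near_top, piston, rack, rod, spring, tin, tray
```

View pics/1w.png

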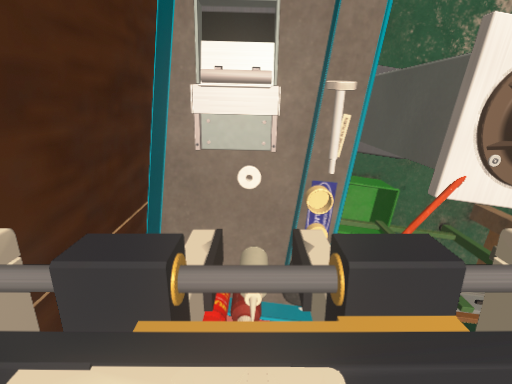

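The wrist view shows the guard across (235,98), its lip along (236,86), the rod at (236,76) and the rack upright in the frame. I'll move over the rack and lower.

>>> apply_moves:
  commands:
    - [[1.5,-3,-2],0,0.55]
    - [[3,-6,-4],0,0.55]
    - [[4.5,-9,-6],0,0.55]
    - [[4.5,-11,-9],0,0.55]
    - [[4.5,-12,-12],0,0.55]
    - [[4.5,-12,-12],0,0.55]
    - [[4.5,-12,-12],0,0.55]

```text
clock: 4.05
tool_pos: [0.5372, 0.0008, 0.2829]
orientation: [179.9, -0.0, -81.4]
force: [0.1, -1.0, 0.9]
opening: 0.0397
gripper_force: 0.0
```

```bash
sed -i 's/guard=.06,//' b.py; python3 b.py 2
```

```text
[0.53718583 0.00082259 0.28290507] [ 1.79850616e+02 -4.24761819e-02 -8.13809865e+01] 0.039651970570343975 [ 0.06747724 -0.95519034  0.86790757] 4.05
cam [[-0.989, 0.144, 0.045, 0.55], [-0.15, -0.947, -0.284, -0.076], [0.002, -0.287, 0.958, 0.425], [0.0, 0.0, 0.0, 1.0]]
rack wrist [253. 162.] 0.86 [0.5434 0.0056 0.    ]
guard_lip wrist [250. 189.] 0.84 [0.5438 0.0207 0.088 ]
key_near_top wrist [263. 263.] 0.47 [0.5106 0.1281 0.06  ]
rod wrist [252. 167.] 0.6 [0.5441 0.0045 0.04  ]
tray wrist [254.  91.] 0.87 [ 0.5561 -0.0894  0.02  ]
tray top [304. 174.] 0.62 [ 0.5512 -0.0827  0.02  ]
spring wrist [297.  29.] 0.77 [ 0.5133 -0.1723  0.    ]
spring top [342. 192.] 0.76 [ 0.508  -0.1778  0.    ]
piston wrist [264. 266.] 0.57 [0.5019 0.1674 0.    ]
tin wrist [224.  35.] 0.8 [ 0.6036 -0.1509  0.    ]
```

View pics/2w.png

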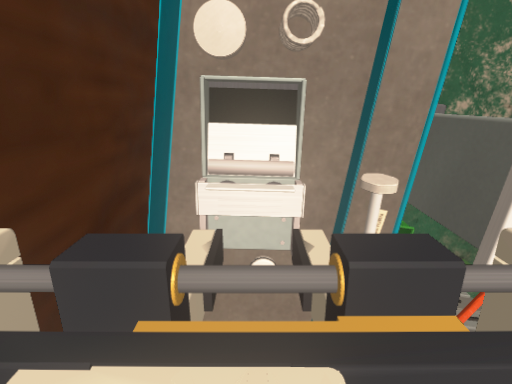

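```bash
python3 -c "
import cv2
i=cv2.imread('pics/2w.png')[65:255,180:325];cv2.imwrite('pics/2c.png',cv2.resize(i,None,fx=3,fy=3,interpolation=cv2.INTER_CUBIC))"
```

```text
(no output)
```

View pics/2c.png

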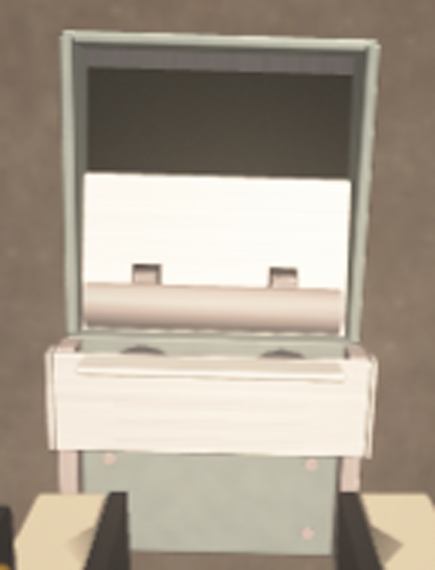

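The crop shows the lip's top edge running from about (206,189) to (294,191), the end-wall outer corners at (201,76) and (306,79), and the guard's rear corners at (196,215) and (304,217). The keys peek out just ahead of the guard.

```bash
cat > c.py <<'E'
from h import *
s=ctrl.snapshot("wrist")
for a,b,z in[((201,76),(306.3,79),.04),((196.3,215),(303.7,217.3),.067),((206,189.3),(294.3,191),.088)]:
    A,B=atz(s,a,z),atz(s,b,z); d=A-B; print(np.round(A,4),np.round(B,4),"mid",np.round((A+B)/2,4),"len",np.linalg.norm(d),"deg",np.degrees(np.arctan2(d[1],d[0])))
for r in [(143/3+180,350/3+65),(282/3+180,355/3+65)]: print(atz(s,r,.06))
E
python3 c.py
```

```text
[ 0.6216 -0.0962  0.04  ] [ 0.4966 -0.1117  0.04  ] mid [ 0.5591 -0.1039  0.04  ] len 0.12593454517336666 deg 7.0765517011780465
[0.6064 0.0703 0.067 ] [0.4714 0.0529 0.067 ] mid [0.5389 0.0616 0.067 ] len 0.13608200922350183 deg 7.3253384534632895
[0.5949 0.0282 0.088 ] [0.4932 0.0149 0.088 ] mid [0.544  0.0216 0.088 ] len 0.10259821028320233 deg 7.481538819469076
[0.57285519 0.02298417 0.06      ]
[0.51535361 0.01643358 0.06      ]
```

>>> apply_moves:
  commands:
    - [[0.9,-0.2,-3],-0.022,0.55]
    - [[0.9,-0.2,-7],-0.022,0.55]
    - [[0.9,-0.2,-11],-0.022,0.55]
    - [[0.9,-0.2,-15],-0.022,0.55]
    - [[0.9,-0.2,-16],-0.022,0.55]
    - [[0.9,-0.2,-16],-0.022,0.55]
    - [[0.9,-0.2,-16],-0.022,0.55]

```text
clock: 5.68
tool_pos: [0.5478, -0.0014, 0.1247]
orientation: [-180.0, -0.0, -82.6]
force: [0.2, -0.1, 1.0]
opening: 0.0393
gripper_force: 0.0
```

Run:
```python
from h import *
s=ctrl.snapshot("wrist"); t=ctrl.snapshot("top")
for k in("guard_lip","rod"): print(k,[(np.round(r["at"]),round(r["score"],2),atz(s,r["at"],.088)) for r in ctrl.spot_point(s,k)[:1]])
sc=ctrl.snapshot("scene")
i=np.hstack([s["img"],cv2.resize(sc["img"][120:240,200:360],(512,384),interpolation=2)])
cv2.imwrite("pics/3.png",cv2.resize(i,(800,300))[:,:,::-1])
```

```text
guard_lip [(array([261., 259.]), 0.78, array([0.54341461, 0.01913915, 0.088     ]))]
rod [(array([258., 213.]), 0.89, array([ 0.54980508, -0.01244212,  0.088     ]))]
```

View pics/3.png

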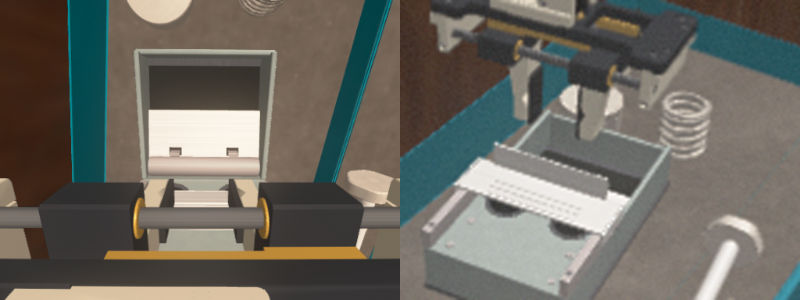

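The fingertips stand clear on the +x side of the lip, above the rod. Next I'll go down and push back.

>>> apply_moves:
  commands:
    - [[0,0,-1.5],0,0.55]
    - [[0,0,-3.2],0,0.55]
    - [[0,0,-3.2],0,0.55]
    - [[-0.1,1,-3.2],0,0.55]
    - [[-0.2,1.6,-3.2],0,0.55]
    - [[-0.3,2.3,-3.2],0,0.55]
    - [[-0.4,3,-3.2],0,0.55]
    - [[-0.5,3.7,-3.2],0,0.55]
    - [[-0.55,4.4,-3.2],0,0.55]
    - [[-0.65,5.1,-3.2],0,0.55]
    - [[-0.75,5.8,-3.2],0,0.55]
    - [[-0.8,6.2,-3.2],0,0.55]
    - [[-0.8,6.4,-3.2],0,0.55]
    - [[-0.8,6.4,-3.2],0,0.55]

```text
clock: 7.1
tool_pos: [0.539, 0.0615, 0.0918]
orientation: [180.0, -0.1, -82.6]
force: [4.2, -10.6, 2.2]
opening: 0.0397
gripper_force: 5.5
```

```bash
cat > d.py <<'E'
from h import *
import sys
o=ctrl.get_obs(); print(o["tool_pos"],o["force"],o["opening"])
s=ctrl.snapshot("wrist"); t=ctrl.snapshot("top"); sc=ctrl.snapshot("scene")
for k,z in(("guard_lip",.088),("key_near_top",.06),("key_far_top",.06),("rod",.04)):
  for n,c in(("w",s),("t",t),("s",sc)): print(k,n,[(np.round(r["at"]),round(r["score"],2),np.round(atz(c,r["at"],z),4)) for r in ctrl.spot_point(c,k)[:1]])
i=np.hstack([s["img"],cv2.resize(sc["img"][120:240,200:360],(512,384),interpolation=2)])
cv2.imwrite("pics/%s.png"%sys.argv[1],cv2.resize(i,(800,300))[:,:,::-1])
E
python3 d.py 4
```

```text
[0.53902538 0.06145581 0.09181291] [  4.21128774 -10.59247285   2.24649373] 0.03974523725495574
guard_lip w [(array([256., 274.]), 0.69, array([0.5392, 0.074 , 0.088 ]))]
guard_lip t []
guard_lip s [(array([249., 196.]), 0.82, array([0.5376, 0.0674, 0.088 ]))]
key_near_top w [(array([311., 202.]), 0.86, array([0.5102, 0.0372, 0.06  ]))]
key_near_top t []
key_near_top s [(array([267., 202.]), 0.6, array([0.5155, 0.0337, 0.06  ]))]
key_far_top w [(array([211., 196.]), 0.76, array([0.5709, 0.0413, 0.06  ]))]
key_far_top t [(array([267., 178.]), 0.19, array([0.5383, 0.0067, 0.06  ]))]
key_far_top s [(array([245., 196.]), 0.5, array([0.5639, 0.0436, 0.06  ]))]
rod w [(array([258., 135.]), 0.81, array([0.5469, 0.0037, 0.04  ]))]
rod t [(array([267., 173.]), 0.66, array([0.5537, 0.006 , 0.04  ]))]
rod s [(array([262., 196.]), 0.66, array([0.5481, 0.0007, 0.04  ]))]
```

View pics/4.png

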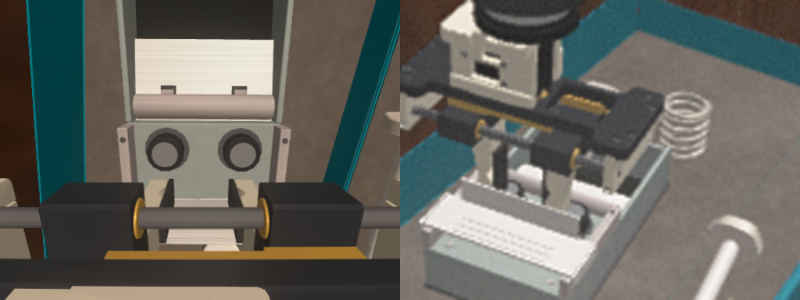

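>>> apply_moves:
  commands:
    - [[0,0.2,0],0,0.55]
    - [[-0.05,0.4,0],0,0.55]
    - [[-0.05,0.4,0],0,0.55]
    - [[-0.05,0.4,0],0,0.55]

```text
clock: 8.18
tool_pos: [0.5389, 0.062, 0.0919]
orientation: [179.9, -0.3, -82.7]
force: [10.2, -29.6, 2.0]
opening: 0.0397
gripper_force: 15.3
```

Run:
```python
from h import *
s=ctrl.snapshot("wrist"); save(s,"5w.png")
for k,z in(("guard_lip",.088),("key_near_top",.06),("key_far_top",.06)): print(k,[(np.round(r["at"]),round(r["score"],2),np.round(atz(s,r["at"],z),4)) for r in ctrl.spot_point(s,k)[:1]])
g=s["img"][140:300,150:370]; cv2.imwrite("pics/5.png",cv2.resize(g,(770,560),interpolation=2)[:,:,::-1])
```

```text
guard_lip [(array([259., 273.]), 0.98, array([0.5376, 0.0736, 0.088 ]))]
key_near_top [(array([312., 197.]), 0.78, array([0.5097, 0.0346, 0.06  ]))]
key_far_top [(array([211., 195.]), 0.68, array([0.5707, 0.0414, 0.06  ]))]
```

View pics/5.png

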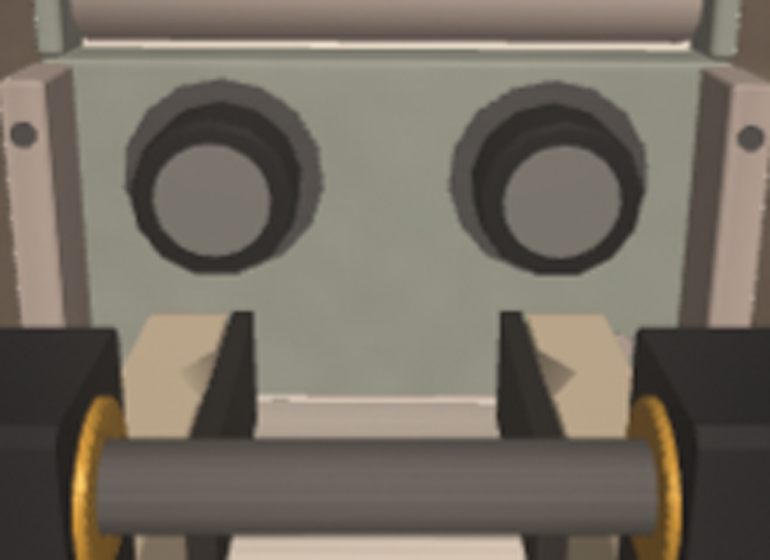

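The guard is at its hard stop (30 N). Both keys are in the open, with tops at about (210,197) and (310,197), and the finger pair is in line with them. I'll retreat over the keys.

>>> apply_moves:
  commands:
    - [[0.1,-0.8,0],0,0.55]
    - [[0.2,-1.6,0],0,0.55]
    - [[0.25,-2.4,0],0,0.55]
    - [[0.3,-3.0,0],0,0.55]
    - [[0.3,-3.0,0],0,0.55]
    - [[0.3,-3.0,0],0,0.55]

```text
clock: 8.88
tool_pos: [0.5413, 0.0365, 0.0915]
orientation: [180.0, 0.0, -82.7]
force: [0.0, 0.7, 0.0]
opening: 0.0393
gripper_force: 0.0
```

```bash
sed -i 's/sc\["img"\]\[120:240,200:360\]/sc["img"][160:232,216:312]/' d.py; python3 d.py 6
```

```text
[0.54131001 0.0365361  0.09152241] [0.01967467 0.72221083 0.0114989 ] 0.03928705725152233
guard_lip w [(array([258., 312.]), 0.96, array([0.537 , 0.0734, 0.088 ]))]
guard_lip t []
guard_lip s [(array([249., 196.]), 0.8, array([0.5378, 0.0675, 0.088 ]))]
key_near_top w [(array([310., 237.]), 0.88, array([0.509 , 0.0353, 0.06  ]))]
key_near_top t []
key_near_top s [(array([270., 206.]), 0.56, array([0.5049, 0.0386, 0.06  ]))]
key_far_top w [(array([213., 235.]), 0.9, array([0.5698, 0.0418, 0.06  ]))]
key_far_top t []
key_far_top s [(array([244., 198.]), 0.52, array([0.5612, 0.0481, 0.06  ]))]
rod w [(array([258., 174.]), 0.86, array([0.5459, 0.0039, 0.04  ]))]
rod t []
rod s [(array([264., 199.]), 0.77, array([0.5391, 0.0076, 0.04  ]))]
```

View pics/6.png

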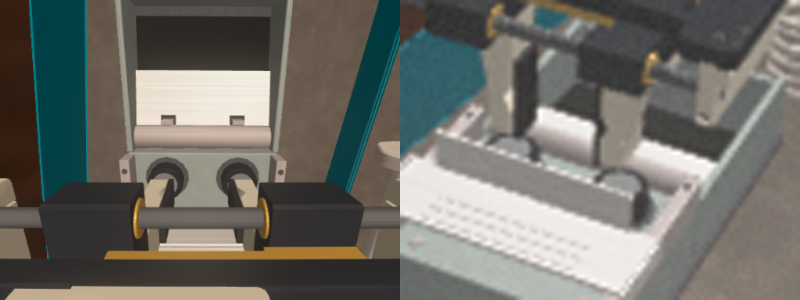

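Each fingertip stands over its key, the rod is clear ahead, and the guard lip is behind. Now I'll press.

>>> apply_moves:
  commands:
    - [[-0.1,0.1,-0.6],0,0.55]
    - [[-0.1,0.1,-1.2],0,0.55]
    - [[-0.1,0.1,-1.6],0,0.55]
    - [[-0.1,0.1,-2.0],0,0.55]
    - [[-0.1,0.1,-2.4],0,0.55]
    - [[-0.1,0.1,-2.8],0,0.55]
    - [[-0.1,0.1,-3.0],0,0.55]
    - [[-0.1,0.1,-3.0],0,0.55]
    - [[-0.1,0.1,-3.0],0,0.55]
    - [[-0.1,0.1,-3.0],0,0.55]

```text
clock: 10.47
tool_pos: [0.5404, 0.0376, 0.0649]
orientation: [-179.9, -0.0, -82.6]
force: [-15.3, 2.3, 41.0]
opening: 0.0392
gripper_force: 20.4
```

```bash
python3 d.py 7
```

```text
[0.54035578 0.03755168 0.06486732] [-15.34898791   2.28052548  40.96704048] 0.03920828957014046
guard_lip w []
guard_lip t []
guard_lip s [(array([252., 196.]), 0.58, array([0.5333, 0.0639, 0.088 ]))]
key_near_top w []
key_near_top t []
key_near_top s [(array([315., 179.]), 0.61, array([ 0.4713, -0.0941,  0.06  ]))]
key_far_top w []
key_far_top t []
key_far_top s []
rod w [(array([260.,   7.]), 0.74, array([ 0.556 , -0.0841,  0.04  ]))]
rod t [(array([308., 171.]), 0.81, array([ 0.5581, -0.0907,  0.04  ]))]
rod s []
```

View pics/7.png

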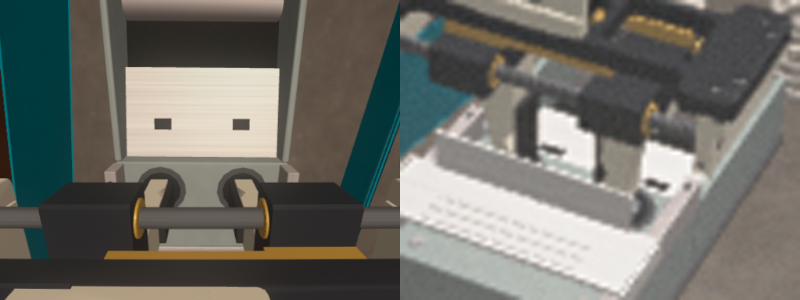

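The rod has rolled into the tray, at about (260,7) in the wrist view, and both keys are down on their stops. I'll hold them there.

>>> apply_moves:
  commands:
    - [[0,0,0.1],0,0.55]
    - [[0,0,0.1],0,0.55]
    - [[0,0,0.1],0,0.55]
    - [[0,0,0.1],0,0.55]
    - [[0,0,0.1],0,0.55]
    - [[0,0,0.1],0,0.55]
    - [[0,0,0.1],0,0.55]
    - [[0,0,0.1],0,0.55]
    - [[0,0,0.1],0,0.55]
    - [[0,0,0.1],0,0.55]
    - [[0,0,0.1],0,0.55]
    - [[0,0,0.1],0,0.55]
    - [[0,0,0.1],0,0.55]
    - [[0,0,0.1],0,0.55]
    - [[0,0,0.1],0,0.55]
    - [[0,0,0.1],0,0.55]
    - [[0,0,0.1],0,0.55]
    - [[0,0,0.1],0,0.55]
    - [[0,0,0.1],0,0.55]
    - [[0,0,0.1],0,0.55]

```text
clock: 12.88
tool_pos: [0.5403, 0.0375, 0.065]
orientation: [-180.0, -0.0, -82.6]
force: [-11.1, 1.6, 32.5]
opening: 0.0393
gripper_force: 15.7
```

>>> apply_moves:
  commands:
    - [[0,0,0],0,0.55]
    - [[0,0,0],0,0.55]
    - [[0,0,0],0,0.55]
    - [[0,0,0],0,0.55]
    - [[0,0,0],0,0.55]
    - [[0,0,0],0,0.55]
    - [[0,0,0],0,0.55]
    - [[0,0,0],0,0.55]
    - [[0,0,0],0,0.55]
    - [[0,0,0],0,0.55]
    - [[0,0,0],0,0.55]
    - [[0,0,0],0,0.55]
    - [[0,0,0],0,0.55]
    - [[0,0,0],0,0.55]
    - [[0,0,0],0,0.55]

```text
clock: 14.13
tool_pos: [0.5403, 0.0376, 0.065]
orientation: [-180.0, -0.0, -82.6]
force: [-11.9, 2.0, 30.5]
opening: 0.0396
gripper_force: 15.7
```

Run:
```python
from h import *
t=ctrl.snapshot("top"); s=ctrl.snapshot("wrist")
for c in(t,s): print([(r["at"],r["score"],np.round(atz(c,r["at"],.025),4)) for r in ctrl.spot_point(c,"rod")[:1]])
```

```text
[([308.2, 169.9], 0.83, array([ 0.5614, -0.093 ,  0.025 ]))]
[([256.2, 8.3], 0.96, array([ 0.5582, -0.0872,  0.025 ]))]
```

>>> apply_moves:
  commands:
    - [[0,0,0.4],0,0.55]
    - [[0,0,0.8],0,0.55]
    - [[0,0,1.2],0,0.55]
    - [[0,0,1.6],0,0.55]
    - [[0,0,2.5],0,0.55]
    - [[0,0,5],0,0.55]
    - [[0,0,8],0,0.55]
    - [[0,0,12],0,0.55]
    - [[0,0,16],0,0.55]
    - [[0,0,20],0,0.55]
    - [[0,0,20],0,0.55]
    - [[0,0,20],0,0.55]
    - [[0,0,20],0,0.55]
    - [[0,0,20],0,0.55]

```text
clock: 15.5
tool_pos: [0.5396, 0.0373, 0.2614]
orientation: [179.9, -0.0, -82.7]
force: [-0.7, 0.0, -0.9]
opening: 0.0396
gripper_force: 0.0
```

```bash
python3 b.py 8
```

```text
[0.53960644 0.03729388 0.26135288] [ 1.79870152e+02 -1.73663309e-02 -8.26805762e+01] 0.03957808707553085 [-0.67181878  0.0264606  -0.91556241] 15.5
cam [[-0.992, 0.122, 0.038, 0.551], [-0.128, -0.95, -0.285, -0.04], [0.001, -0.288, 0.958, 0.404], [0.0, 0.0, 0.0, 1.0]]
rack wrist [258. 140.] 0.77 [0.5432 0.008  0.    ]
rack top [266. 178.] 0.8 [0.5426 0.0083 0.    ]
guard_lip wrist [256. 209.] 0.89 [0.5377 0.0723 0.088 ]
key_near_top wrist [283. 176.] 0.61 [0.5102 0.0377 0.06  ]
key_far_top wrist [232. 172.] 0.68 [0.5691 0.0408 0.06  ]
rod wrist [255.  58.] 0.98 [ 0.559  -0.0858  0.04  ]
rod top [310. 171.] 0.85 [ 0.5574 -0.0949  0.04  ]
tray wrist [227. 170.] 0.64 [0.5783 0.0485 0.02  ]
tray top [306. 174.] 0.7 [ 0.5512 -0.0894  0.02  ]
spring top [340. 193.] 0.82 [ 0.507  -0.1749  0.    ]
piston wrist [272. 250.] 0.89 [0.5016 0.1647 0.    ]
tin wrist [270. 252.] 0.26 [0.5044 0.1677 0.    ]
tin top [332. 154.] 0.94 [ 0.6041 -0.1557  0.    ]
```

View pics/8w.png

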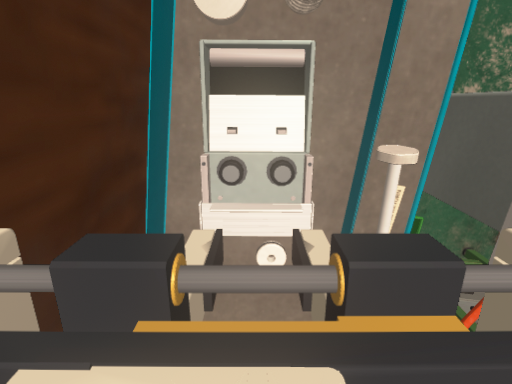

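The picture shows the rod in the tray against the end wall (257,58), both keys up (232,171 and 282,171), the guard back (256,209) and the bystanders in place.

```bash
python3 -c "
from plant import ctrl; print(ctrl.close_job())"
```

```text
the job is handed in; nothing more can be done
None
```

The job is handed in, though the verdict was not reported: the final picture shows the guard fully back, the rod in the tray, both keys up, the bystanders in place, and the arm clear at about 15.5 s.

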